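Scan a culture flask with the hand-held code reader

ROBOT

A 7-joint arm with a two-finger parallel gripper is mounted at the origin on the work surface. World frame = base frame: x ahead of the robot, y to its left, z up, the work surface at z = 0. Lengths are in m, angles in rad, forces in N, time in s.
With the tool pointing down it reaches from about 0.425 to 0.8 m from the base axis. Payload 8.3 kg.
Tool frame: the origin (TCP) lies at the very end of the fingers, on their centre line; the grasp point (between the pads) lies 19 mm behind it (bot.tcp_to_grasp is the distance from the TCP to the grasp point, in m); z points along the fingers, y is the line along which they close (so a half turn about z gives the same grasp; the last joint's range is limited). The gripper opens to 85 mm and grips with 20 to 120 N. Pads are 22 mm wide; open, the fingers measure 114 mm over their backs; the gripper's body (76 mm by 85 mm) begins 54 mm behind the grasp point. The pads swing forward as they close: fully open they stand 13 mm farther back than shut.
Start: joints at [1.271, 0.383, 0.016, 1.37, -0.006, 1.388, -0.046], TCP at [0.147, -0.608, 0.231] pointing down, gripper open.
Joint ranges: [-2.95, 2.95], [-0.25, 2.06], [-1.52, 1.56], [0.18, 2.33], [-1.44, 4.58], [0.02, 2.06], [-3.01, 3.01]. Speed limits (rad/s): [2.39, 2.39, 3.01, 3.01, 3.14, 3.14, 3.14].

INTERFACE

Orientations are given as a unit quaternion [x, y, z, w].
In Python, from station import bot, kinematics, vision, job gives the robot as it stands. Calls block until the motion is done:
- bot.move_pose(position, orientation): joint-space move of the TCP to a pose.
- bot.move_l(position, frame=None, velocity=0.15): straight line of the TCP; frame=None keeps the orientation; velocity is the mean speed in m/s.
- bot.move_joints(angles): joint-space move.
- bot.move_gripper(opening, strength=None): finger opening in m; strength is the grip in N (None keeps the last); returns when the fingers have stopped.
- bot.hold(seconds).
- kinematics.solve_ik(position, orientation): joint angles nearest the present ones, or None.
- bot.sense(): the state.
- vision.read_camera(name): name is "scene" or "top" or "wrist"; returns a dict with "pixels" (420x560x3 uint8, red, green, blue), "camera_matrix" (3x3 intrinsics, pixels), "extrinsics" (4x4, takes a point from camera to world coordinates). Camera axes: x right, y down, z forward; pixel columns grow to the right and rows downward; lengths in m; the calibration is good to about 2 mm. The wrist camera is an equidistant fisheye: a pixel r from the principal point sees the ray r / f radians off the axis. A picture is of the moment at which its call begins. There is no depth.
A pose or a line that the arm cannot do raises bot.Unreachable and nothing moves.
- job.hand_in(): hands the job in; it is judged then, once.
The state is a dict: "clock": time; "qpos": joint angles; "dq": joint speeds; "tau": joint torques, N m; "ee_pos": TCP position; "tool_rot": TCP orientation; "force": force on the tool from outside, world axes, zero at the start; "wrist_torque": the same for the moment, N m; "finger_gap": finger opening in m; "grip_force": force on a finger pad.
Only numpy, scipy, OpenCV 4.12 (cv2) and the standard library are available. Lean on these libraries where they do the work, as an engineer would, in place of code of your own. Each camera call takes 0.05 s, during which the arm holds its last target. There are 200 camera calls.

TASK

Lay the culture flask flat and lengthwise inside the white outline on the black pad and let go of it. Then draw the hand-held code reader out of its stand, turn it so that its window looks straight down, and hold it still with the window pointed at the middle of the flask's label, about 10 cm above the label; finish while still holding it there. Leave the bottle, the dishes and the tip box where they are, and the flask in the outline.

Things in the scene. Friction and masses are not known exactly. Their poses are not given: they have to be found in the camera images.
- flask: clear plastic culture flask lying flat on the bench between stand and pad, 94 (x) x 50 (y) x 25 mm, about 70 g. Origin: centre of its underside, mid-length. x points to the white screw cap (24 mm diameter, x = +29 to +47 mm); its flat-sided body, gripped across y, spans x = -47 to +15 mm. White paper label with black bars on top.
- label (a point): middle of the flask's label, on the flask's upper face, at (-16, 0, 25) mm in the flask's frame; label 44 x 36 mm, z up
- pad: black rubber pad fixed to the bench, 170 (x) x 124 (y) x 2 mm, with a white outlined rectangle, 130 x 84 mm inside, long side along x. Origin: centre of its underside. The pad is on one side of the bench and the stand on the other, either way round.
- mark (a point): centre of the outlined rectangle, on the pad's upper face (2 mm above the bench)
- stand: black reader stand fixed to the bench: a round foot of 116 mm diameter, 12 mm thick, and on it an upright rectangular cup open at the top, outside 45 (x) x 41 (y) mm, inside 35 x 31 mm, rim 67 mm above the bench, inner floor 12 mm above the bench. Origin: centre of its underside, z up.
- reader: grey pistol-shaped code reader, about 170 g, upright in the cup, nose roughly towards the robot. Origin: centre of the handle's lower end; z up the handle (32 x 28 x 112 mm, lower 55 mm in the cup). On top the head, a box 85 long, 48 wide (y, flat sides, gripped across y from above), 38 mm high, centred at (-12, 0, 128) mm; its nose points to -x, drooping 0.35 rad.
- grip (a point): centre of the reader's head, at (-12, 0, 128) mm in the reader's frame, axes as the reader's
- window (a point): centre of the dark 36 x 26 mm window on the end of the reader's nose, at (-53, 0, 113) mm in the reader's frame; its z axis points out of the window, the way it looks (20 degrees below level while the reader stands in its cup); its y axis is the reader's y
- bottle: bystander: amber bottle, 60 mm diameter, 110 mm high, on the far side; origin under its centre
- dishes: bystander: closed glass dish pair, 90 mm diameter, 28 mm high, close to the robot; origin under its centre
- tipbox: bystander: grey pipette-tip box with clear lid, 122 x 87 x 60 mm, on the far side, right of the bottle; origin under its centre
There are look-alikes about, which are no part of the job. What is shaped like the reader but yellow is not meant.

How it is judged:
On the way, in this order (a step that is already met when the one before it is completed fails the run):
1. the flask lies flat inside the outline, lengthwise, let go (horizontal distance between flask and mark below 0.025 m and angle between the x axis of flask and the x axis of pad, either way round below 0.45 rad and angle between flask's own z axis and vertical below 0.1 rad and height (world z) of flask below 0.008 m and linear speed of flask below 0.03 m/s and contact force between the fingers and flask below 0.1 N), for 0.2 s.
2. the reader is drawn clear of its cup (z of reader in the frame of stand above 0.07 m and contact force between the fingers and reader above 1 N), for 0.1 s.
At the end, for the whole second after the job is handed in: Flask let go, flat on the pad, within 25 mm and 0.45 rad of the outline; reader held still, touching nothing else, over 50 mm up, window within 0.5 rad of straight down, label's middle 50 to 160 mm before it and within 30 mm of its line of sight each way (all of step 1 and angle between window's own z axis and vertical above 2.6416 rad and x of label in the frame of window between -0.03 and 0.03 m and y of label in the frame of window between -0.03 and 0.03 m and z of label in the frame of window between 0.05 and 0.16 m and height (world z) of reader above 0.05 m and contact force between the fingers and reader above 1 N and contact force between reader and flask below 0.1 N and contact force between reader and stand below 0.1 N and contact force between reader and pad below 0.1 N and contact force between reader and bottle below 0.1 N and contact force between reader and tipbox below 0.1 N and contact force between reader and dishes below 0.1 N and linear speed of reader below 0.03 m/s and angular speed of reader below 0.15 rad/s); the arm keeps its last pose, push and grip.
It fails at once if the bottle is disturbed (moved more than 30 mm) (distance of bottle from where it was at the start of the episode above 0.03 m).
It fails at once if the dishes is disturbed (moved more than 30 mm) (distance of dishes from where it was at the start of the episode above 0.03 m).
It fails at once if the tipbox is disturbed (moved more than 30 mm) (distance of tipbox from where it was at the start of the episode above 0.03 m).
It also fails if it takes over 66 s, if anything falls off the work surface, if the arm or the gripper's body presses on something with over 40 N, if the wrist force passes 120 N, or if a joint passes its speed limit or range.

## Working session

There is one attempt and no reset: what is moved stays moved. The work goes in short steps, each a Python script; the robot and the scene stay as the last script left them, time stands still between calls to the robot, and variables do not carry over. Pictures are saved under pics/ and viewed, at most 10 in all, crops included, and the job is handed in when it is done.

```bash
ls; mkdir -p pics; cat > h.py <<'E'
import numpy as np, cv2
from station import bot, kinematics, vision, job
def cam(n,save=None):
    d=vision.read_camera(n)
    if save: cv2.imwrite(save,d["pixels"][:,:,::-1])
    return d
def ray(d,u,v):
    K=np.array(d["camera_matrix"]);T=np.array(d["extrinsics"])
    r=np.array([(u-K[0,2])/K[0,0],(v-K[1,2])/K[1,1],1.])
    return T[:3,3],T[:3,:3]@r
def onz(d,u,v,z):
    o,r=ray(d,u,v); return o+r*(z-o[2])/r[2]
def proj(d,p):
    K=np.array(d["camera_matrix"]);T=np.array(d["extrinsics"])
    c=T[:3,:3].T@(np.asarray(p)-T[:3,3]); return (K@c/c[2])[:2]
E
python3 - <<'E'
from h import *
a=cam("scene","pics/s.png");b=cam("top","pics/t.png")
for d in(a,b): print(np.round(d["camera_matrix"],1),np.round(d["extrinsics"],3))
s=bot.sense();print(s["clock"],s["tool_rot"],s["ee_pos"],s["force"],bot.tcp_to_grasp)
E
```

```text
pics
[[413.7   0.  283.4]
 [  0.  413.7 208.8]
 [  0.    0.    1. ]] [[ 0.639  0.601 -0.48   1.143]
 [ 0.769 -0.505  0.391 -0.497]
 [-0.007 -0.619 -0.785  0.99 ]
 [ 0.     0.     0.     1.   ]]
[[489.7   0.  281.1]
 [  0.  489.7 209.5]
 [  0.    0.    1. ]] [[ 3.000e-03 -9.980e-01  5.800e-02  4.970e-01]
 [-1.000e+00 -3.000e-03 -1.000e-03 -4.900e-02]
 [ 1.000e-03 -5.800e-02 -9.980e-01  1.365e+00]
 [ 0.000e+00  0.000e+00  0.000e+00  1.000e+00]]
0.1 [ 9.92994752e-01  1.18155315e-01 -1.05734321e-04 -8.56347376e-04] [ 0.14657281 -0.60711188  0.23039361] [ 0.39615511  0.0522897  -0.09683764] 0.0187
```

View pics/s.png

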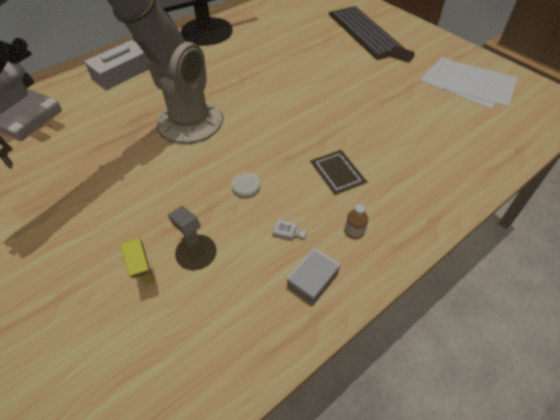

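View pics/t.png

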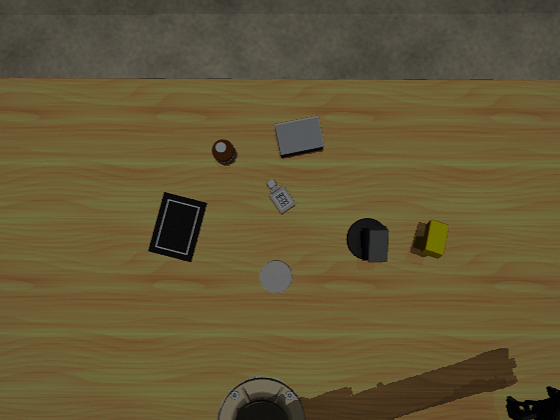

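The scene view shows the robot, the grey reader at (185,220), its yellow look-alike at (135,258), the flask at (287,230) and the pad at (338,172). In the top view these are the grey reader (377,243), the yellow one (435,238), the flask (281,197) and the pad (178,227). The flask could be confused with the dish (276,277) or the tip box (300,137). I choose the grey reader in the black-footed stand and the small flask with the barred label, and check both in a close crop.

```bash
python3 - <<'E'
from h import *
t=cv2.imread("pics/t.png");s=cv2.imread("pics/s.png")
def c(im,x,y,w,h,W,H): return cv2.convertScaleAbs(cv2.resize(im[y:y+h,x:x+w],(W,H),interpolation=cv2.INTER_CUBIC),alpha=1.8)
a=np.hstack([c(t,250,165,60,60,400,300*4//3)[:300] if 0 else c(t,250,170,64,48,400,300),c(t,335,205,80,60,400,300)])
b=np.hstack([c(s,260,205,64,48,400,300),c(s,150,195,96,72,400,300)])
cv2.imwrite("pics/c1.png",np.vstack([a,b]))
E
```

```text
(no output)
```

View pics/c1.png

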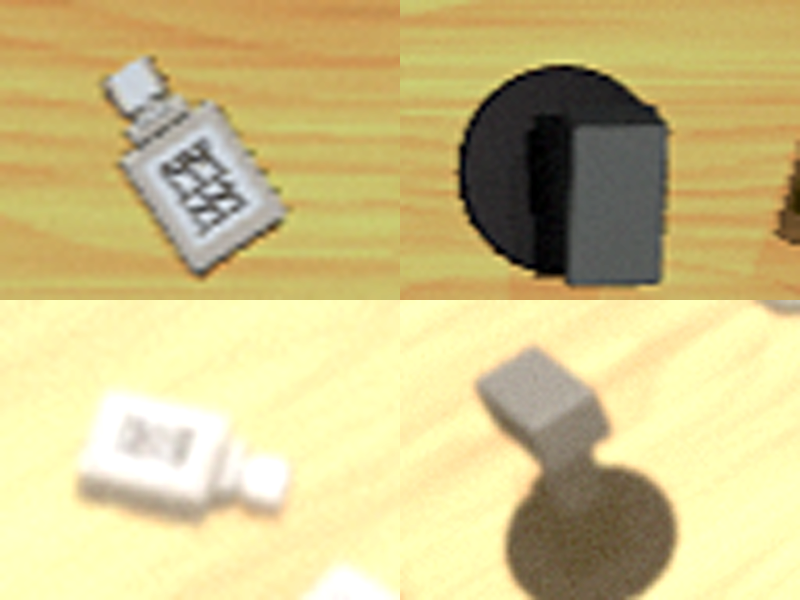

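The crops confirm the grey reader, nose towards the robot, and the flask with its cap pointing up-left in the top view. Next I measure them.

```bash
cat > meas.py <<'E'
from h import *
def blob(m,x0,x1,y0,y1):
    M=np.zeros(m.shape,np.uint8);M[y0:y1,x0:x1]=m[y0:y1,x0:x1].astype(np.uint8)*255
    c=max(cv2.findContours(M,cv2.RETR_EXTERNAL,cv2.CHAIN_APPROX_NONE)[0],key=cv2.contourArea)
    return c.reshape(-1,2)
def rect(d,c,z):
    P=np.array([onz(d,u,v,z)[:2] for u,v in c],np.float32)
    r=cv2.minAreaRect(P);b=cv2.boxPoints(r);e=[b[1]-b[0],b[2]-b[1]];L=[np.linalg.norm(x) for x in e]
    i=int(np.argmax(L)); return np.array(r[0]),L[i],L[1-i],np.degrees(np.arctan2(e[i][1],e[i][0]))%180,P
E
python3 - <<'E'
from meas import *
d=cam("top");im=d["pixels"];hsv=cv2.cvtColor(im,cv2.COLOR_RGB2HSV);S,V=hsv[...,1],hsv[...,2]
np.set_printoptions(precision=4,suppress=True)
c=blob(S<80,258,305,172,222);x=rect(d,c,.02);print("flask",x[:4],"blobcentroid",x[4].mean(0))
c=blob((V>90),150,210,190,265) 
# pad: dark
dk=(V<60);c=blob(dk,140,215,185,268);x=rect(d,c,.002);print("pad",x[:4])
c=blob((V>100)&(S<80),155,203,196,260);x=rect(d,c,.002);print("outline",x[:4])
c=blob((S<80),340,395,210,270);print("standblob",c.min(0),c.max(0))
for th in(45,55,65,75):
  c=blob((S<90)&(V>th),340,395,210,270);x=rect(d,c,.158);print("head",th,x[:4])
# foot: left-side rim circle fit
c=blob((S<90)|(V<45),340,395,210,270)
P=np.array([onz(d,u,v,.012)[:2] for u,v in c if u<366])
A=np.c_[2*P,np.ones(len(P))];s=np.linalg.lstsq(A,(P**2).sum(1),rcond=None)[0];print("foot",s[:2],np.sqrt(s[2]+s[0]**2+s[1]**2))
for n,z,b in(("dish",.028,(255,297,255,297)),("tip",.06,(270,328,112,162))):
  c=blob(S<80,*b);x=rect(d,c,z);print(n,x[:4])
print("bottle",onz(d,223,152,.05), "yellow",onz(d,436,238,.1))
print(V[225:262:6,360:394:3])
E
```

```text
flask (array([ 0.6169, -0.0448]), np.float32(0.09429654), np.float32(0.049710866), np.float32(33.823635)) blobcentroid [ 0.6141 -0.046 ]
pad (array([0.5283, 0.2377]), np.float32(0.17075415), np.float32(0.122574925), np.float32(165.71266))
outline (array([0.4565, 0.2276]), np.float32(0.03611245), np.float32(0.008292052), np.float32(90.1603))
standblob [347 219] [388 261]
head 45 (array([ 0.4797, -0.2906]), np.float32(0.07831717), np.float32(0.044821907), np.float32(176.95338))
head 55 (array([ 0.4418, -0.3088]), np.float32(0.0), np.float32(0.0), np.float32(0.0))
head 65 (array([ 0.4564, -0.3114]), np.float32(0.0), np.float32(0.0), np.float32(0.0))
head 75 (array([ 0.4638, -0.3114]), np.float32(0.0), np.float32(0.0), np.float32(0.0))
foot [ 0.4961 -0.2893] 0.05686545738826032
dish (array([ 0.3932, -0.0364]), np.float32(0.08898934), np.float32(0.08416301), np.float32(0.3060776))
tip (array([ 0.7715, -0.0992]), np.float32(0.12232786), np.float32(0.09283114), np.float32(101.62479))
bottle [0.7295 0.1068 0.05  ] yellow [ 0.4985 -0.4508  0.1   ]
[[ 21  23  22  21  22  21  19  16 103 114 114 113]
 [ 12   4   9  27  53  52  52  54  52  47 113 114]
 [  9   1  11  27  52  51  51  50  51  43 114 114]
 [ 15   3   7  35  52  52  50  52  51  40 114 113]
 [ 20   5  11  44  51  50  50  52  50  56 113 115]
 [ 20   6  12  46  50  51  52  50  49  75 112 112]
 [114 120 120  42  47  45  44  42  38 100 112 112]]
```

```bash
cat >> h.py <<'E'
from scipy.spatial.transform import Rotation as Ro
def tool(z,y):
    z=np.array(z,float);z/=np.linalg.norm(z);y=np.array(y,float);y-=z*(y@z);y/=np.linalg.norm(y)
    return Ro.from_matrix(np.c_[np.cross(y,z),y,z])
def pose_from_reader(p_grip,Rr,pitch,s,g=bot.tcp_to_grasp):
    """tool pose gripping the head centre; Rr reader rotation; pitch tilts the tool z about reader y from reader -z; s=+-1 sign of tool y"""
    T=Rr*Ro.from_euler('y',pitch)
    z=T.apply([0,0,-1]);y=s*Rr.apply([0,1,0]);R=tool(z,y)
    return np.array(p_grip)+g*z,R.as_quat()
def final_reader(label,yaw,dist=.10,tilt=0.):
    """reader upright yaw, then nose turned down by 70deg - tilt; returns grip pos,R"""
    R=Ro.from_euler('z',yaw)*Ro.from_euler('y',-(np.pi/2-.35-tilt))
    look=R.apply([-np.cos(.35),0,-np.sin(.35)])
    w=np.array(label)-dist*look
    return w-R.apply([-41,0,-15.])*1e-0*np.array(.001),R
E
python3 - <<'E'
from h import *
np.set_printoptions(precision=3,suppress=True)
Rr=Ro.from_euler('z',np.radians(-3)); 
R=final_reader([0,0,0],0)[1];print(R.apply([-np.cos(.35),0,-np.sin(.35)]))
lab=np.array([.528,.238,.027]); ax=np.radians(-14.3)
for pt in(-.35,0,.35,.6):
  for s in(1,-1):
    q=kinematics.solve_ik(*pose_from_reader([.485,-.29,.14],Rr,pt,s)); 
    print("grasp",pt,s,q)
    for sg in(1,-1):
      l=lab-sg*.016*np.array([np.cos(ax),np.sin(ax),0])
      ok=[(y,t) for y in range(-180,180,20) for t in(0,.25) if kinematics.solve_ik(*pose_from_reader(*final_reader(l,np.radians(y),.1,t),pt,s)) is not None]
      print("  final",sg,ok)
for yw in(123.8,-56.2):
  y=[np.cos(np.radians(yw)),np.sin(np.radians(yw)),0]
  print("flask",yw,kinematics.solve_ik([.6037,-.0537,.003],tool([0,0,-1],y).as_quat()))
for yw in(75.7,-104.3):
  y=[np.cos(np.radians(yw)),np.sin(np.radians(yw)),0]
  print("place",yw,kinematics.solve_ik([.528,.238,.005],tool([0,0,-1],y).as_quat()))
E
```

```text
[-0.  0. -1.]
grasp -0.35 1 [ 0.957  0.181 -0.404  1.95  -0.151  0.724  2.186]
  final 1 [(-100, 0.25), (-80, 0), (-80, 0.25), (-60, 0), (-60, 0.25), (-40, 0), (-40, 0.25), (-20, 0), (-20, 0.25), (60, 0.25), (80, 0), (80, 0.25), (100, 0), (100, 0.25), (120, 0), (120, 0.25), (140, 0), (140, 0.25)]
  final -1 [(-100, 0.25), (-80, 0), (-80, 0.25), (-60, 0), (-60, 0.25), (-40, 0), (-40, 0.25), (-20, 0), (-20, 0.25), (60, 0), (60, 0.25), (80, 0), (80, 0.25), (100, 0), (100, 0.25), (120, 0), (120, 0.25), (140, 0), (140, 0.25)]
grasp -0.35 -1 [ 0.834  0.17  -0.269  1.955 -0.192  0.727 -0.922]
  final 1 [(-100, 0.25), (-80, 0), (-80, 0.25), (-60, 0), (-60, 0.25), (-40, 0), (-40, 0.25), (-20, 0), (-20, 0.25), (60, 0.25), (80, 0), (80, 0.25), (100, 0), (100, 0.25), (120, 0), (120, 0.25), (140, 0), (140, 0.25)]
  final -1 [(-100, 0.25), (-80, 0), (-80, 0.25), (-60, 0), (-60, 0.25), (-40, 0), (-40, 0.25), (-20, 0), (-20, 0.25), (60, 0), (60, 0.25), (80, 0), (80, 0.25), (100, 0), (100, 0.25), (120, 0), (120, 0.25), (140, 0), (140, 0.25)]
grasp 0 1 [ 0.951  0.397 -0.59   1.667  0.238  1.15   1.817
[... 4189 characters left out ...]
, (160, 0), (160, 0.25)]
  final -1 [(-180, 0), (-180, 0.25), (-160, 0), (-160, 0.25), (-140, 0), (-140, 0.25), (-120, 0), (-120, 0.25), (-100, 0), (-100, 0.25), (-80, 0), (-80, 0.25), (-60, 0), (-60, 0.25), (-40, 0), (-40, 0.25), (-20, 0), (-20, 0.25), (0, 0), (0, 0.25), (20, 0), (20, 0.25), (40, 0), (40, 0.25), (60, 0), (60, 0.25), (80, 0), (80, 0.25), (100, 0), (100, 0.25), (120, 0), (120, 0.25), (140, 0), (140, 0.25), (160, 0), (160, 0.25)]
flask 123.8 [ 0.857  1.009 -1.295  1.632  1.004  1.305  1.544]
flask -56.2 [ 0.429  0.613 -0.53   1.651  0.358  0.977 -1.205]
place 75.7 [ 0.162  0.673 -0.863  1.716  0.585  1.031  0.414]
place -104.3 [ 0.232  0.731 -0.977  1.713  0.68   1.076 -2.79 ]
```

```bash
python3 - <<'E'
from h import *
np.set_printoptions(precision=3,suppress=True)
a=np.radians(33.8);b=np.radians(-14.3)
def Q(t): return tool([0,0,-1],[np.sin(t),-np.cos(t),0]).as_quat()
g=np.array([.6169,-.0448])-.016*np.array([np.cos(a),np.sin(a)])
p=np.array([.5283,.2377])-.016*np.array([np.cos(b),np.sin(b)])
st=lambda n:(lambda s:print(n,round(s["clock"],2),np.array(s["ee_pos"]),"gap",round(s["finger_gap"],4),"F",np.array(s["force"]),s["grip_force"]))(bot.sense())
bot.move_gripper(.085); bot.move_pose([*g,.12],Q(a)); st("above")
bot.move_l([*g,.004],velocity=.12); st("down")
bot.move_gripper(.03,40); st("grip")
if bot.sense()["finger_gap"]>.044:
    bot.move_l([*g,.12],velocity=.15); st("up")
    bot.move_pose([*p,.12],Q(b)); st("over")
    cam("top","pics/t2.png"); bot.move_l([*p,.007],velocity=.1); st("placed")
E
```

```text
above 2.94 [ 0.604 -0.055  0.12 ] gap 0.0852 F [ 0.117  0.141 -0.092] 0.0
down 4.06 [ 0.604 -0.054  0.005] gap 0.0851 F [ 0.309 -0.209  0.371] 0.0
grip 4.48 [ 0.604 -0.054  0.005] gap 0.049 F [-0.676 -0.381  6.347] 42.25162446498871
up 5.41 [ 0.603 -0.054  0.119] gap 0.0491 F [ 0.411  0.046 -0.801] 41.50567710399628
over 6.62 [0.513 0.24  0.119] gap 0.0491 F [-0.129 -0.568 -0.841] 41.491790413856506
placed 7.96 [0.513 0.242 0.007] gap 0.0492 F [ 0.594  1.134 -0.179] 41.49414002895355
```

```bash
python3 - <<'E'
from meas import *
np.set_printoptions(precision=4,suppress=True)
e=np.array(bot.sense()["ee_pos"])
bot.move_l([.5128,.2417,.0055],velocity=.03);print(bot.sense()["force"])
bot.move_gripper(.085);bot.hold(.2)
bot.move_l([.5128,.2417,.15],velocity=.15)
# go above the reader
bot.move_pose([.485,-.29,.26],pose_from_reader([.485,-.29,.14],Ro.from_euler('z',np.radians(-3)),0,-1)[1])
s=bot.sense();print(s["clock"],s["qpos"])
d=cam("top","pics/t3.png");cam("wrist","pics/w3.png")
im=d["pixels"];hsv=cv2.cvtColor(im,cv2.COLOR_RGB2HSV);S,V=hsv[...,1],hsv[...,2]
c=blob((V>60)&(S<80),158,198,200,255);x=rect(d,c,.022);print("flask?",x[:4],c.min(0),c.max(0))
t=cv2.imread("pics/t3.png")[185:270,140:253];w=cv2.imread("pics/w3.png")
cv2.imwrite("pics/c3.png",cv2.convertScaleAbs(np.hstack([cv2.resize(t,(400,300),interpolation=2),cv2.resize(w,(400,300))]),alpha=1.6))
E
```

```text
[-2.7225 -2.4007  8.0913]
11.9333 [ 0.7343  0.2598 -0.3147  1.4804  0.08    1.4146 -1.2041]
flask? (array([0.5295, 0.2381]), np.float32(0.0934103), np.float32(0.04870985), np.float32(166.034)) [163 209] [185 244]
```

View pics/c3.png

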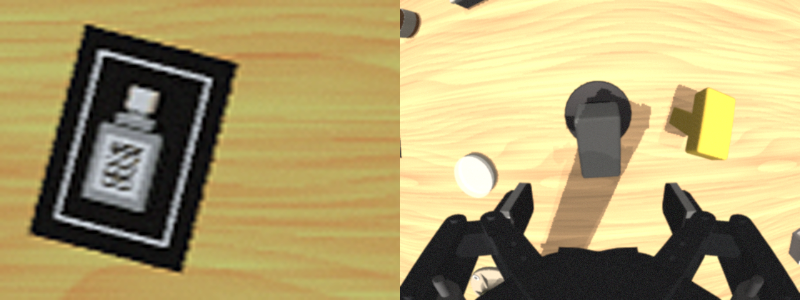

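The flask lies centred in the outline (label at top-view crop (122,170)), and the reader sits midway between the open fingers. Next I grasp the reader and draw it out.

```bash
python3 - <<'E'
from meas import *
np.set_printoptions(precision=3,suppress=True)
st=lambda n:(lambda s:print(n,round(s["clock"],2),np.array(s["ee_pos"]),"gap",round(s["finger_gap"],4),"F",np.array(s["force"]),np.array(s["wrist_torque"]),s["grip_force"]))(bot.sense())
Rr=Ro.from_euler('z',np.radians(-3))
p,q=pose_from_reader([.485,-.291,.14],Rr,0,-1)
bot.move_l(p,velocity=.1);st("down")
bot.move_gripper(.03,70);st("grip")
if bot.sense()["finger_gap"]>.043:
    bot.move_l(p+[0,0,.06],velocity=.08);st("mid")
    bot.move_l(p+[0,0,.17],velocity=.15);bot.hold(.3);st("up")
    lab=np.array([.5295,.2381,.027])-.016*np.array([np.cos(.246),-np.sin(.246),0]);print(lab)
    for y in(-80,-70,-60,-50,-40):
        print(y,kinematics.solve_ik(*pose_from_reader(*final_reader(lab,np.radians(y),.1),0,-1)),
          kinematics.solve_ik(*pose_from_reader(*final_reader(lab,np.radians(y),.2),0,-1)))
    print(bot.sense()["qpos"])
    cam("scene","pics/s4.png");cam("wrist","pics/w4.png")
    t=cv2.imread("pics/s4.png")[130:262,110:286];w=cv2.imread("pics/w4.png")
    cv2.imwrite("pics/c4.png",cv2.convertScaleAbs(np.hstack([cv2.resize(t,(400,300),interpolation=2),cv2.resize(w,(400,300))]),alpha=1.3))
E
```

```text
down 13.57 [ 0.485 -0.291  0.122] gap 0.0849 F [ 0.421  0.135 -0.077] [-0.013 -0.031 -0.01 ] 0.0
grip 14.0 [ 0.486 -0.291  0.122] gap 0.0478 F [-0.306 -0.24   4.604] [ 0.197 -0.054  0.002] 71.07414943166077
mid 14.9 [ 0.485 -0.291  0.181] gap 0.0475 F [ 0.831  0.105 -2.156] [-0.007 -0.03  -0.001] 70.6890194490552
up 16.08 [ 0.485 -0.291  0.291] gap 0.048 F [-0.424 -0.486 -1.214] [0.019 0.004 0.011] 70.66040041856468
[0.514 0.242 0.027]
-80 [-0.801  0.863 -0.203  1.322  0.913  1.982  2.197] [-0.936  0.736  0.016  1.288  0.854  2.006  2.388]
-70 [-0.696  0.818 -0.422  1.464  1.088  1.961  2.165] [-0.697  0.69  -0.422  1.423  1.098  2.041  2.315]
-60 [-0.569  0.798 -0.64   1.608  1.259  1.958  2.147] [-0.569  0.65  -0.64   1.567  1.237  2.007  2.314]
-50 [-0.426  0.808 -0.857  1.751  1.433  1.973  2.149] [-0.422  0.627 -0.857  1.71   1.37   1.975  2.327]
-40 [-0.411  0.72  -0.857  1.899  1.494  1.847  2.174] [-0.258  0.623 -1.07   1.851  1.501  1.941  2.358]
[ 0.735  0.252 -0.313  1.422  0.077  1.481 -1.199]
```

View pics/c4.png

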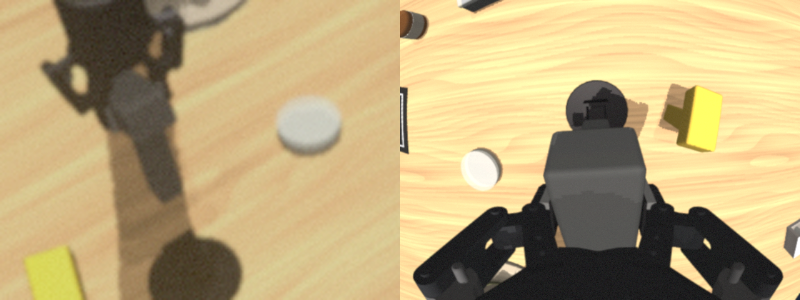

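The reader is out of the cup and hanging straight in the fingers, with the nose towards the robot. The turn needs a large wrist roll, so I do it high up and in checked steps.

```bash
python3 - <<'E'
from meas import *
np.set_printoptions(precision=3,suppress=True)
lab=np.array([.514,.242,.027])
hp=pose_from_reader(*final_reader(lab,np.radians(-60),.2),0,-1)
q0=np.array(bot.sense()["qpos"]);q1=np.array(kinematics.solve_ik(*hp));print(q1,hp[0])
for k in np.linspace(0,1,7)[1:]:
    bot.move_joints(q0+(q1-q0)*k);s=bot.sense()
    print(round(s["clock"],2),np.array(s["ee_pos"]),Ro.from_quat(s["tool_rot"]).as_matrix()[:,2],round(s["finger_gap"],4),round(s["grip_force"],1),np.array(s["force"]))
    if s["ee_pos"][2]<.23: print("low");break
cam("scene","pics/s5.png");cam("top","pics/t5.png");cam("wrist","pics/w5.png")
t=cv2.imread("pics/s5.png")[80:230,230:430];w=cv2.imread("pics/t5.png")[120:270,100:300]
cv2.imwrite("pics/c5.png",cv2.convertScaleAbs(np.hstack([cv2.resize(t,(400,300),interpolation=2),cv2.resize(w,(400,300),interpolation=2)]),alpha=1.3))
E
```

```text
[-0.569  0.65  -0.64   1.567  1.237  2.007  2.314] [0.523 0.227 0.264]
16.8 [ 0.495 -0.212  0.254] [-0.188 -0.129 -0.974] 0.0477 70.6 [-0.37  -1.149 -0.989]
17.42 [ 0.503 -0.144  0.235] [-0.275 -0.338 -0.9  ] 0.0478 70.7 [-0.645 -1.284 -1.264]
18.03 [ 0.517 -0.074  0.23 ] [-0.235 -0.568 -0.789] 0.0481 70.7 [-0.556 -0.834 -1.019]
18.65 [0.531 0.007 0.236] [-0.071 -0.755 -0.651] 0.0481 70.7 [ 0.263 -1.355 -0.881]
19.27 [0.538 0.107 0.248] [ 0.181 -0.848 -0.499] 0.0479 70.7 [ 0.081 -0.38  -1.828]
19.88 [0.524 0.225 0.265] [ 0.467 -0.815 -0.342] 0.048 70.6 [ 1.2   -1.272 -0.832]
```

View pics/c5.png

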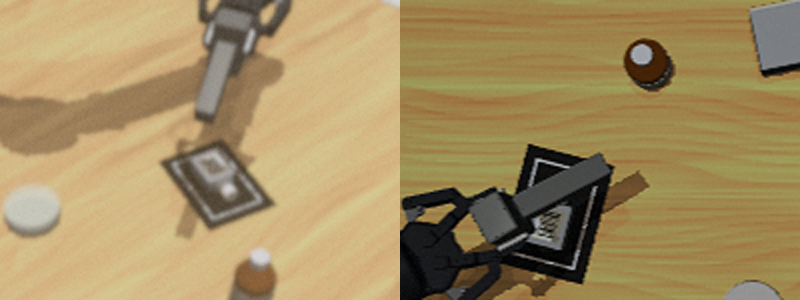

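The reader is turned nose-down above the pad, with the handle pointing outward and clear of the bottle. Next I lower it, then check the handle against the prediction.

```bash
python3 - <<'E'
from meas import *
np.set_printoptions(precision=3,suppress=True)
lab=np.array([.514,.242,.027])
g,R=final_reader(lab,np.radians(-60),.1)
p,q=pose_from_reader(g,R,0,-1)
bot.move_l(p,velocity=.06);bot.hold(1)
s=bot.sense();print(round(s["clock"],2),np.array(s["ee_pos"])-p,(Ro.from_quat(q).inv()*Ro.from_quat(s["tool_rot"])).magnitude(),s["finger_gap"],s["grip_force"],np.array(s["force"]))
o=g-R.apply([-.012,0,.128]);pts={"orig":o,"win":o+R.apply([-.053,0,.113])}
pts.update({f"e{a}{b}{c}":o+R.apply([a*.016,b*.014,c*.112]) for a in(-1,1) for b in(-1,1) for c in(0,1)})
pts["label"]=lab
print(pts["orig"],pts["win"])
ims=[]
for n,(x,y,w,h) in(("scene",(270,100,120,90)),("top",(130,160,120,90))):
    d=cam(n,f"pics/{n}6.png");t=cv2.convertScaleAbs(cv2.resize(cv2.imread(f"pics/{n}6.png")[y:y+h,x:x+w],(400,300),interpolation=2),alpha=1.5)
    for k,P in pts.items():
        u=(proj(d,P)-[x,y])*400/w
        cv2.circle(t,tuple(int(v) for v in u),3,{"w":(0,0,255),"l":(0,255,0),"o":(255,0,0),"e":(255,0,255)}[k[0]],1)
    ims.append(t)
cv2.imwrite("pics/c6.png",np.hstack(ims))
E
```

```text
22.85 [ 0. -0. -0.] 3.50913308236796e-05 0.04751486549078655 70.62655543908477 [ 0.129  0.165 -1.254]
[0.576 0.134 0.138] [0.514 0.242 0.127]
```

View pics/c6.png

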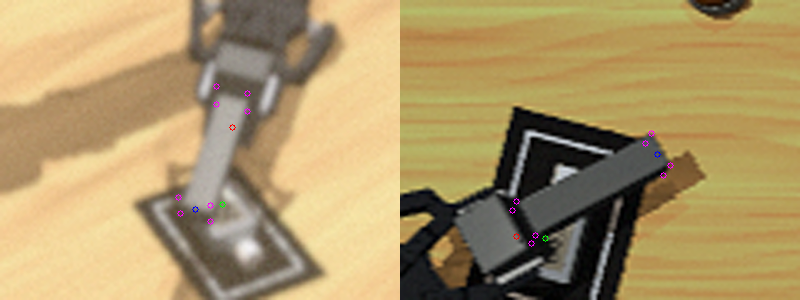

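Predicted handle corners agree with the picture to about 2 px (some 5 mm over its length) in both views, and the window lies over the label, so I hand in.

```bash
python3 -c "
from h import *
print(job.hand_in())"
```

```text
the job is handed in; nothing more can be done
None
```

The job is handed in: the flask lies flat, lengthwise and released in the outline (about 1 mm off centre by the camera), and the reader is held still, window down, about 10 cm above the label's middle; the hand-in returned no verdict.

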